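# Pin the cheese boards to the display stand

## Robot

A 6-joint arm with a two-finger parallel gripper is mounted at the origin on the work surface. World frame = base frame: x ahead of the robot, y to its left, z up, the work surface at z = 0. Lengths are in m, angles in rad, forces in N, time in s.
With the tool pointing down it reaches from about 0.275 to 0.775 m from the base axis. Payload 14.6 kg.
Tool frame: the origin (TCP) lies midway between the tips of the shut fingers; the grasp point (between the pads) lies 19 mm behind it; z points along the fingers, y is the line along which they close (so a half turn about z gives the same grasp; the last joint's range is limited). The gripper opens to 85 mm and grips with 20 to 120 N. Pads are 22 mm wide; open, the fingers measure 114 mm over their backs; the gripper's body (76 mm by 85 mm) begins 54 mm behind the grasp point. The pads swing forward as they close: fully open they stand 13 mm farther back than shut.
Start: joints at [1.122, 0.263, -0.048, 1.259, 0, 1.415], TCP at [0.152, 0.503, 0.231] pointing down, gripper open.
Joint ranges: [-2.65, 2.65], [-0.89, 1.7], [-1.18, 1.37], [-2.13, 2.11], [-1.35, 1.29], [-3.14, 3.14]. Speed limits (rad/s): [1.89, 1.89, 2.57, 2.79, 3.14, 3.14].

## Interface

Orientations are given as a unit quaternion [w, x, y, z].
In Python, from plant import * gives the robot as it stands.
- The arm moves only by the tool arm_command, never from a script. Its argument "steps" is a list of rows, each an object of numbers: "grip": the opening in per cent of the stroke, from 0 (shut) to 100 (fully open); "tx", "ty", "tz": the shift along the tool's x, y, z in m; "ax", "ay", "az": the turn, a rotation vector about the tool's x, y, z in degrees. A call has 1 to 8 rows; each row is the pose to reach, as a shift and turn from the pose commanded when the call began, along the tool's axes at that moment; what a row does not reach only later rows make up. A row lasts 1/8 s, in which the tool goes at most 62.5 mm and 10.7 degrees, less where a joint would pass 70% of its speed; a pose out of reach is approached as far as the arm can. A call with a gripper value outside its range is refused whole. The fingers move at their own pace and stop on an object; "newtons" is the grip in N (left out, the last holds). Time passes only in rows, so rows that repeat a pose let the fingers close. It gives the time, the measured TCP pose, the force, the opening and the grip force at its end, in the units of the state.
- state(): the state, without advancing time (a new reading comes with each control period).
- grab_frame(name): name is "scene" or "top" or "wrist"; returns the picture (384x512x3 uint8, red, green, blue); there is no depth.
- get_calibration(name): a dict with "fx", "fy", "cx", "cy" (pixels), "R" (3x3) and "t" (3): a world point X has camera coordinates R X + t; the wrist camera has in their place "tool_from_camera" (4x4, takes a point from camera to tool coordinates, whose origin is the TCP and whose axes are the flange's). Camera axes: x right, y down, z forward; pixel columns grow to the right and rows downward; lengths in m; the calibration is good to about 2 mm. A picture is of the moment at which its call begins: read the wrist's pose just before it. get_calibration takes no time and is no camera call.
- close_job(): hands the job in; it is judged then, once.
The state is a dict: "t": time; "joints": joint angles; "qvel": joint speeds; "joint_efforts": joint torques, N m; "tcp_pos": TCP position; "ee_rot": TCP orientation; "wrist_force": force on the tool from outside, world axes, zero at the start; "ft_torque": the same for the moment, N m; "opening": finger opening in m; "finger_force": force on a finger pad.
Only numpy, scipy, OpenCV 4.12 (cv2) and the standard library are available. Lean on these libraries where they do the work, as an engineer would, in place of code of your own. Each camera call takes 0.05 s, during which the arm holds its last target. There are 200 camera calls.

## Task

Lock the two wooden cheese boards onto the steel display stand: take the steel pin out of its wooden block and lower it straight down through the top lug, the upper board, the middle lug, the lower board and into the socket in the base, until its collar sits on the rubber washer of the top lug, then let go. The boards lie loose and their holes are a few millimetres out of line, so feel for each hole with a light touch and never force or drop the pin; leave the cheese box, the jar and the cheese wedge where they are.

Things in the scene. Friction and masses are not known exactly. Their poses are not given: they have to be found in the camera images.
- pin: Loose steel pin, about 160 g, upright with its handle up, in the wooden block's hole at the start. Origin: centre of its lower end (tip); z axis up the pin. Shaft 10 mm diameter, 0 to 110 mm, polished (friction about 0.18); its end is flat, hardly chamfered. Collar 30 mm diameter, 110 to 114 mm. Dark square handle 18 x 18 mm, 114 to 156 mm, faces square to the pin's x and y axes
- pin_grip (a point): Middle of the pin's square handle, on the pin's axis, 136 mm above its tip: grip here
- pin_tip (a point): Centre of the pin's lower end
- block: Wooden block 70 x 70 x 45 mm, fixed on the counter, in which the pin stands at the start. Origin at the centre of its underside. The hole in its top is 14 mm wide, 30 mm deep (the pin's tip starts 15 mm above the counter)
- stand: Steel display stand, fixed. Origin on the vertical axis of its holes, at counter height; x from the column to the boards' free ends. Going up: base socket, lower board, middle lug, upper board, top lug. Lugs 50 mm wide (y), x = -32 to 24 mm. Column 14 x 50 mm at x = -46 to -32, 118 mm high. The boards lie on soft washers: pressed down, they sink 1 mm per 3 N, at most 6 mm
- top_lug (a point): Centre of the top of the top lug's hole (23 mm wide, fixed), 118 mm above the counter; the lug is steel, 110 to 118 mm high. On it lies a black rubber washer, 36 mm wide with a 23 mm hole, 3 mm thick, which gives 1 mm per 3 N. The pin's collar rests on the washer at the end (121 mm), the tip then about 11 mm above the counter
- upper_level (a point): Point of the stand's axis level with the upper board's top, 96 mm above the counter. Wooden board 12 mm thick (84 to 96 mm), 150 mm wide, x = -28 to 192 mm, its hole 12 mm wide. It lies loose: the hole starts up to 3.2 mm off this point in the stand's x and, separately, up to 3.2 mm in y, not measured. Its cheeses begin 99 mm from the axis and reach 123 mm height
- middle_lug (a point): Centre of the mouth of the middle lug's hole (23 mm wide, fixed, on the axis), 74 mm above the counter; the lug is steel, 66 to 74 mm high
- lower_level (a point): Point of the stand's axis level with the lower board's top, 52 mm above the counter. Board like the upper one, 40 to 52 mm high, its 12 mm hole likewise up to 3.2 mm off in x and in y, by other amounts, not measured. Either board stays put under a light touch, slides level when its hole is pushed sideways with 1.5 to 2 N (up to 7 mm off the axis in x and in y), never tilts or swings
- socket (a point): Centre of the mouth of the base socket's hole (12 mm wide, fixed, on the axis), 30 mm above the counter; it goes down to 4 mm. The socket block is 50 x 50 mm
- cheese_box: Round flat wooden cheese box with a paper lid, 114 mm in diameter, 34 mm high, loose on the counter; leave it. Origin at the centre of its underside
- jar: Glass jar with a brass lid, 68 mm in diameter, 95 mm high, loose on the counter; leave it. Origin at the centre of its underside
- wedge: Piece of hard cheese, 90 x 45 x 50 mm (along its x, y, z), loose on the counter; leave it. Origin at the centre of its underside

How it is judged:
On the way, in this order (a step that is already met when the one before it is completed fails the run):
1. the pin's tip is through the upper board's hole (z of pin_tip in the frame of stand below 0.083 m and horizontal distance between pin_tip and top_lug below 0.012 m).
2. the pin's tip is through the lower board's hole (z of pin_tip in the frame of stand below 0.039 m and horizontal distance between pin_tip and top_lug below 0.012 m).
At the end, for the whole second after the job is handed in: The pin stands in all five holes: its tip in the base socket within 3 mm of the socket's axis and no more than 13.5 mm above the counter (about 11 mm is fully home, collar on the washer), the pin upright within 0.08 rad, released and at rest (z of pin_tip in the frame of stand below 0.0135 m and horizontal distance between pin_tip and socket below 0.003 m and angle between the z axis of pin and the z axis of stand, either way round below 0.08 rad and contact force between pin and the fingers below 0.1 N and linear speed of pin below 0.01 m/s); the robot touches nothing.
It fails at once if the pin is forced: pressed on the stand or its boards with more than 25 N (contact force between pin and stand above 25 N).
It fails at once if the cheese box is moved by more than 20 mm (distance of cheese_box from where it was at the start of the episode above 0.02 m).
It fails at once if the jar is moved by more than 20 mm (distance of jar from where it was at the start of the episode above 0.02 m).
It fails at once if the cheese wedge is moved by more than 20 mm (distance of wedge from where it was at the start of the episode above 0.02 m).
It also fails if it takes over 64 s, if anything falls off the work surface, if the arm or the gripper's body presses on something with over 40 N, if the wrist force passes 120 N, or if a joint passes its speed limit or range.

## Working session

There is one attempt and no reset: what is moved stays moved. The work goes in short steps, Python scripts to look and compute and a tool call to move; the robot and the scene stay as the last step left them, time stands still between calls to the robot, and variables do not carry over. Pictures are saved under pics/ and viewed, at most 10 in all, crops included, and the job is handed in when it is done.

Besides the shell and the picture viewer there is one more tool, called in YAML: its name, and indented under it one key for each argument. arm_command: Moves the arm, as the interface text tells. Its arguments: {"type":"object","properties":{"steps":{"type":"array","items":{"type":"object","properties":{"grip":{"type":"number"},"tx":{"type":"number"},"ty":{"type":"number"},"tz":{"type":"number"},"ax":{"type":"number"},"ay":{"type":"number"},"az":{"type":"number"}}}},"newtons":{"type":"number"}},"required":["steps"]}

```bash
mkdir -p pics; ls
python3 - <<'E'
from plant import *
import cv2,numpy as np
s=state();print({k:np.round(v,4).tolist() for k,v in s.items()})
ims=[grab_frame(n) for n in("scene","top","wrist")]
for n,i in zip(("scene","top","wrist"),ims): cv2.imwrite(f"pics/{n}0.png",i[:,:,::-1])
a=np.hstack([ims[0],ims[1]])[:,:,::-1]
for n in("scene","top","wrist"): print({k:np.round(v,4).tolist() for k,v in get_calibration(n).items()})
E
```

```text
pics
{'t': 0.0, 'joints': [1.1217, 0.2635, -0.0489, 1.2594, 0.0, 1.4155], 'qvel': [-0.0006, 0.0009, -0.0016, 0.0012, -0.0006, -0.0], 'joint_efforts': [-0.0001, -63.7614, 38.4559, 0.0139, -0.0003, -0.0], 'tcp_pos': [0.1519, 0.5023, 0.2308], 'ee_rot': [-0.0002, 0.1464, 0.9892, -0.0005], 'wrist_force': [1.0105, -0.703, 0.2716], 'ft_torque': [-0.0367, 0.0246, 0.072], 'finger_force': 0.0, 'opening': 0.085}
{'fx': 366.8196, 'fy': 366.8196, 'cx': 251.6512, 'cy': 195.0605, 'R': [[0.0698, 0.9975, 0.012], [0.7237, -0.0424, -0.6888], [-0.6865, 0.0568, -0.7249]], 't': [0.043, -0.3187, 1.3038]}
{'fx': 373.6215, 'fy': 373.6215, 'cx': 253.1062, 'cy': 191.743, 'R': [[0.0239, -0.9996, 0.016], [-0.9981, -0.0247, -0.0563], [0.0567, -0.0146, -0.9983]], 't': [-0.1088, 0.5777, 0.8271]}
{'fx': 337.0803, 'fy': 337.0803, 'cx': 257.9495, 'cy': 191.7427, 'tool_from_camera': [[-0.0001, -0.9653, -0.2613, 0.0658], [1.0, -0.0003, 0.0007, -0.0014], [-0.0008, -0.2613, 0.9653, -0.1423], [0.0, 0.0, 0.0, 1.0]]}
```

View pics/scene0.png

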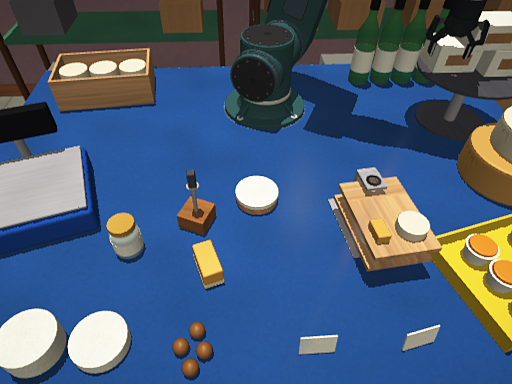

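View pics/top0.png

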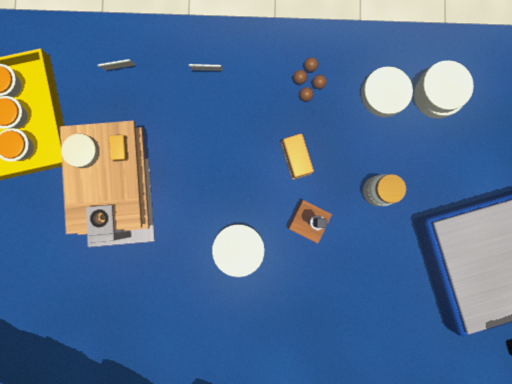

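The scene view has the pin handle at (191,178), block at (197,213) and top lug washer at (373,181). In the top view the pin handle is at (318,222), block at about (309,221) and lug washer at about (99,217).

```bash
cat > h.py <<'E'
from plant import *
import cv2,numpy as np
from scipy.spatial.transform import Rotation as Ro
def cam(n,s=None):
    c=get_calibration(n);K=np.array([[c['fx'],0,c['cx']],[0,c['fy'],c['cy']],[0,0,1.]])
    if n!='wrist': return K,np.array(c['R']),np.array(c['t'])
    w,x,y,z=s['ee_rot'];T=np.eye(4);T[:3,:3]=Ro.from_quat([x,y,z,w]).as_matrix();T[:3,3]=s['tcp_pos']
    M=np.linalg.inv(T@np.array(c['tool_from_camera']));return K,M[:3,:3],M[:3,3]
def plane(c,uv,z):
    K,R,t=c;uv=np.atleast_2d(uv).astype(float)
    d=(np.linalg.inv(K)@np.c_[uv,np.ones(len(uv))].T).T@R; o=-R.T@t
    return o+d*((z-o[2])/d[:,2])[:,None]
def tri(c1,p1,c2,p2):
    P=[c[0]@np.c_[c[1],c[2]] for c in(c1,c2)]
    X=cv2.triangulatePoints(P[0],P[1],np.array(p1,float).reshape(2,1),np.array(p2,float).reshape(2,1));return (X[:3]/X[3]).ravel()
def proj(c,X): p=c[0]@(c[1]@np.array(X)+c[2]);return p[:2]/p[2]
E
python3 - <<'E'
from h import *
S,T=cam('scene'),cam('top')
print('handletop',tri(S,(191.5,171),T,(319,222)))
print('lug',tri(S,(373,181),T,(99,217)))
im=cv2.imread('pics/top0.png');sc=cv2.imread('pics/scene0.png')
for n,i,(x0,y0,x1,y1) in(('t',im,(285,195,335,245)),('s',sc,(175,165,220,240))):
    hsv=cv2.cvtColor(i,cv2.COLOR_BGR2HSV);m=np.zeros(i.shape[:2],np.uint8)
    q=hsv[y0:y1,x0:x1];m[y0:y1,x0:x1]=((q[...,0]<20)&(q[...,1]>110)&(q[...,2]>50)).astype(np.uint8)*255
    c=max(cv2.findContours(m,0,2)[0],key=cv2.contourArea);r=cv2.minAreaRect(c);print(n,r)
    if n=='t': b=plane(T,cv2.boxPoints(r),.045);print(b[:,:2],b.mean(0));e=np.diff(b,axis=0);print(np.degrees(np.arctan2(e[:,1],e[:,0])),np.linalg.norm(e,axis=1))
# lug gray box corners and board edge direction in top view
print('boards edge', plane(T,[(61,127),(66,233),(135,122)],.096))
print('jar',tri(S,(122,222),T,(391,188)),'box',plane(T,(238,250),.034),'wedge',plane(T,(298,156),.05))
a=cv2.resize(im[185:255,70:170],None,fx=5,fy=5,interpolation=2);b=cv2.resize(im[190:255,280:340],None,fx=5,fy=5,interpolation=2)
o=np.zeros((350,800,3),np.uint8);o[:350,:500]=a;o[:325,500:800]=b;cv2.imwrite('pics/z1.png',o)
E
```

```text
handletop [ 0.51857815 -0.21481937  0.17266544]
lug [0.51710212 0.20970091 0.11651372]
t ((309.6000061035156, 221.30001831054688), (31.752164840698242, 31.304948806762695), 26.56505012512207)
[[ 0.50100663 -0.17297105]
 [ 0.56269959 -0.20249594]
 [ 0.53318827 -0.26517323]
 [ 0.47169377 -0.23537445]] [ 0.51714707 -0.21900366  0.045     ]
[ -25.57475143 -115.21319152  154.14626926] [0.06839401 0.06927741 0.06833404]
s ((196.0, 215.0), (36.049964904785156, 32.25523376464844), 18.434947967529297)
boards edge [[0.69886579 0.30364251 0.096     ]
 [0.48286479 0.28224817 0.096     ]
 [0.71344006 0.15308913 0.096     ]]
jar [ 0.59040307 -0.37481493  0.09561874] box [[ 0.45038395 -0.06436465  0.034     ]] wedge [[ 0.65898625 -0.19052524  0.05      ]]
```

View pics/z1.png

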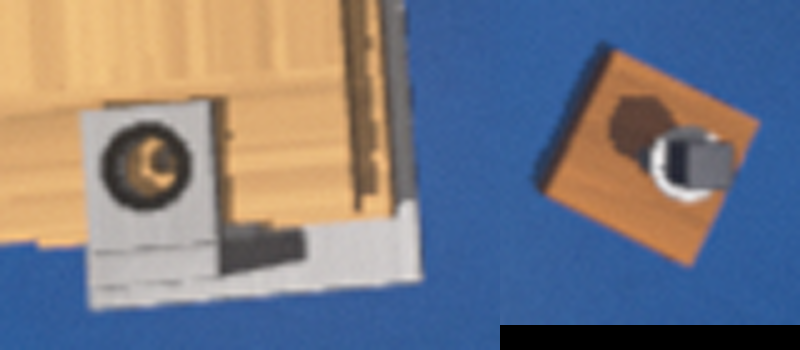

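The crop has the lug washer centre at top-view pixel (99.4,218.2). The handle top is near (322,222.6) and its edges run roughly along the world axes, unlike the block. I'll move the wrist camera over the pin.

arm_command:
  steps:
    - {"tx":-0.558,"ty":-0.584,"tz":-0.03,"az":-17}
    - {"tx":-0.558,"ty":-0.584,"tz":-0.03,"az":-17}
    - {"tx":-0.558,"ty":-0.584,"tz":-0.03,"az":-17}
    - {"tx":-0.558,"ty":-0.584,"tz":-0.03,"az":-17}
    - {"tx":-0.558,"ty":-0.584,"tz":-0.03,"az":-17}
    - {"tx":-0.558,"ty":-0.584,"tz":-0.03,"az":-17}
    - {"tx":-0.558,"ty":-0.584,"tz":-0.03,"az":-17}
    - {"tx":-0.558,"ty":-0.584,"tz":-0.03,"az":-17}

```text
validation failed for argument at $.st...
```

arm_command:
  steps:
    - {"grip":100,"tx":-0.335,"ty":-0.35,"tz":-0.03,"ax":0,"ay":0,"az":-17}
    - {"grip":100,"tx":-0.335,"ty":-0.35,"tz":-0.03,"ax":0,"ay":0,"az":-17}
    - {"grip":100,"tx":-0.335,"ty":-0.35,"tz":-0.03,"ax":0,"ay":0,"az":-17}
    - {"grip":100,"tx":-0.335,"ty":-0.35,"tz":-0.03,"ax":0,"ay":0,"az":-17}
    - {"grip":100,"tx":-0.335,"ty":-0.35,"tz":-0.03,"ax":0,"ay":0,"az":-17}
    - {"grip":100,"tx":-0.335,"ty":-0.35,"tz":-0.03,"ax":0,"ay":0,"az":-17}
    - {"grip":100,"tx":-0.335,"ty":-0.35,"tz":-0.03,"ax":0,"ay":0,"az":-17}
    - {"grip":100,"tx":-0.335,"ty":-0.35,"tz":-0.03,"ax":0,"ay":0,"az":-17}

```text
t: 1.15
tcp_pos: [0.3718, 0.0685, 0.2615]
ee_rot: [0.0, -0.001, 1.0, 0.0]
wrist_force: [1.2, 0.8, 0.7]
opening: 0.0854
finger_force: 0.0
```

arm_command:
  steps:
    - {"tx":-0.145,"ty":-0.288,"tz":0}
    - {"tx":-0.145,"ty":-0.288,"tz":0}
    - {"tx":-0.145,"ty":-0.288,"tz":0}
    - {"tx":-0.145,"ty":-0.288,"tz":0}
    - {"tx":-0.145,"ty":-0.288,"tz":0}
    - {"tx":-0.145,"ty":-0.288,"tz":0}
    - {"tx":-0.145,"ty":-0.288,"tz":0}

```text
validation failed for argument at $.st...
```

Run:
```python
from h import *
s=state();i=grab_frame('wrist')[:,:,::-1];print(s['tcp_pos'],s['ee_rot']);cv2.imwrite('pics/w1.png',i)
import json;json.dump({k:np.array(v).tolist() for k,v in s.items()},open('w1.json','w'))
```

```text
[0.37182037 0.06845116 0.26148251] [ 2.21577123e-04 -1.19126414e-03  9.99999265e-01  3.66536662e-05]
```

View pics/w1.png

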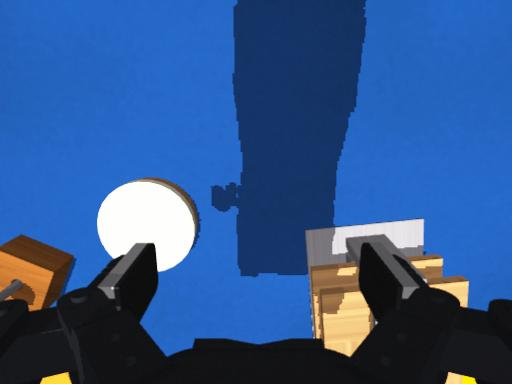

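The wrist picture shows the cheese box at (148,225), the boards lower right, and the fingertips at (145,250) and (370,250). All row fields seem to be required, so I'll resend the move with every one.

arm_command:
  steps:
    - {"grip":100,"tx":-0.145,"ty":-0.288,"tz":0,"ax":0,"ay":0,"az":0}
    - {"grip":100,"tx":-0.145,"ty":-0.288,"tz":0,"ax":0,"ay":0,"az":0}
    - {"grip":100,"tx":-0.145,"ty":-0.288,"tz":0,"ax":0,"ay":0,"az":0}
    - {"grip":100,"tx":-0.145,"ty":-0.288,"tz":0,"ax":0,"ay":0,"az":0}
    - {"grip":100,"tx":-0.145,"ty":-0.288,"tz":0,"ax":0,"ay":0,"az":0}
    - {"grip":100,"tx":-0.145,"ty":-0.288,"tz":0,"ax":0,"ay":0,"az":0}
    - {"grip":100,"tx":-0.145,"ty":-0.288,"tz":0,"ax":0,"ay":0,"az":0}

```text
t: 2.08
tcp_pos: [0.517, -0.2171, 0.2608]
ee_rot: [-0.0, -0.001, 1.0, 0.0]
wrist_force: [-0.1, 0.3, -0.8]
opening: 0.0852
finger_force: 0.0
```

Run:
```python
from h import *
s=state();i=grab_frame('wrist')[:,:,::-1];print(s['tcp_pos'],s['ee_rot'],s['wrist_force']);cv2.imwrite('pics/w1.png',i)
c=cam('wrist',s);p=proj(c,[.517,-.219,.171]).astype(int);print(p)
x,y=np.clip(p-60,0,None);cv2.imwrite('pics/w1c.png',cv2.resize(i[y:y+120,x:x+120],None,fx=5,fy=5,interpolation=2));print(x,y)
```

```text
[ 0.51700999 -0.21705852  0.26077001] [-4.64977116e-04 -1.10899644e-03  9.99999211e-01  3.64457954e-04] [-0.06699699  0.29835592 -0.83706243]
[256 196]
196 136
```

View pics/w1c.png

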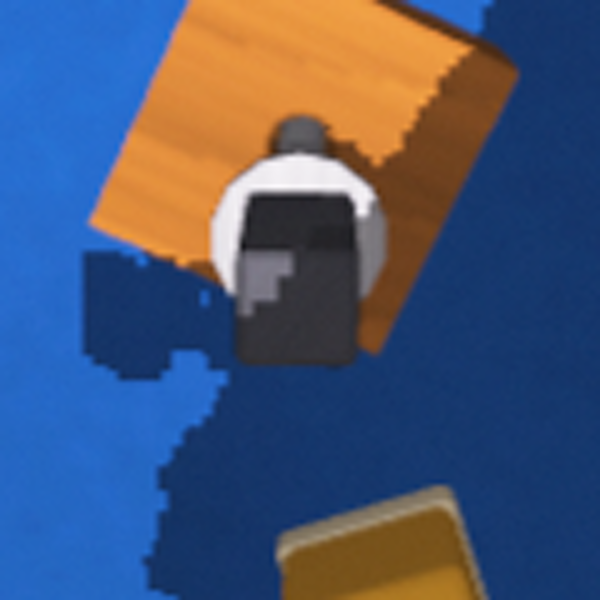

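The crop shows the handle's top face spanning wrist pixels (243,186)–(268,209), with edges square to the image, so its yaw is about 0. The collar ring and shaft are visible behind it.

Run:
```python
from h import *
s=state();c=cam('wrist',s);T=cam('top')
p=(196+297/5,136+307/5)
print('2view',tri(c,p,T,(322.2,222.6)),'scene',tri(c,p,cam('scene'),(191.5,171)),'plane',plane(c,p,.171))
print('collar',plane(c,(196+299/5,136+230/5),.129), 'shaft at blocktop',plane(c,(196+301/5,136+138/5),.05))
print('lug top', plane(T,(99.4,218.2),.121))
```

```text
2view [ 0.51729675 -0.21998075  0.17418905] scene [ 0.51736814 -0.21690676  0.17138195] plane [[ 0.51775538 -0.2193262   0.171     ]]
collar [[ 0.51645647 -0.21925736  0.129     ]] shaft at blocktop [[ 0.51529246 -0.21924132  0.05      ]]
lug top [[0.51483091 0.20686461 0.121     ]]
```

arm_command:
  newtons: 60
  steps:
    - {"grip":100,"tx":0,"ty":-0.0022,"tz":0.05,"ax":0,"ay":0,"az":0}
    - {"grip":100,"tx":0,"ty":-0.0022,"tz":0.1,"ax":0,"ay":0,"az":0}
    - {"grip":100,"tx":0,"ty":-0.0022,"tz":0.127,"ax":0,"ay":0,"az":0}
    - {"grip":100,"tx":0,"ty":-0.0022,"tz":0.127,"ax":0,"ay":0,"az":0}
    - {"grip":0,"tx":0,"ty":-0.0022,"tz":0.127,"ax":0,"ay":0,"az":0}
    - {"grip":0,"tx":0,"ty":-0.0022,"tz":0.127,"ax":0,"ay":0,"az":0}
    - {"grip":0,"tx":0,"ty":-0.0022,"tz":0.127,"ax":0,"ay":0,"az":0}
    - {"grip":0,"tx":0,"ty":-0.0022,"tz":0.127,"ax":0,"ay":0,"az":0}

```text
t: 3.12
tcp_pos: [0.5175, -0.2194, 0.1348]
ee_rot: [0.0, -0.001, 1.0, -0.0]
wrist_force: [0.3, 0.8, 6.2]
opening: 0.0175
finger_force: 58.3
```

arm_command:
  steps:
    - {"grip":0,"tx":0,"ty":0,"tz":0,"ax":0,"ay":0,"az":0}
    - {"grip":0,"tx":0,"ty":0,"tz":0,"ax":0,"ay":0,"az":0}

```text
t: 3.38
tcp_pos: [0.5175, -0.2195, 0.1348]
ee_rot: [0.0, -0.001, 1.0, -0.0]
wrist_force: [-0.7, 0.1, 6.5]
opening: 0.0168
finger_force: 58.3
```

arm_command:
  steps:
    - {"grip":0,"tx":0,"ty":0,"tz":-0.03,"ax":0,"ay":0,"az":0}
    - {"grip":0,"tx":0,"ty":0,"tz":-0.075,"ax":0,"ay":0,"az":0}
    - {"grip":0,"tx":0,"ty":0,"tz":-0.12,"ax":0,"ay":0,"az":0}
    - {"grip":0,"tx":0,"ty":0,"tz":-0.13,"ax":0,"ay":0,"az":0}
    - {"grip":0,"tx":-0.008,"ty":0.05,"tz":-0.13,"ax":0,"ay":0,"az":0}
    - {"grip":0,"tx":-0.016,"ty":0.11,"tz":-0.13,"ax":0,"ay":0,"az":0}
    - {"grip":0,"tx":-0.024,"ty":0.16,"tz":-0.13,"ax":0,"ay":0,"az":0}
    - {"grip":0,"tx":-0.03,"ty":0.2,"tz":-0.13,"ax":0,"ay":0,"az":0}

```text
t: 4.38
tcp_pos: [0.5463, -0.0172, 0.2634]
ee_rot: [-0.001, -0.002, 1.0, 0.0]
wrist_force: [0.9, -0.6, -1.2]
opening: 0.0168
finger_force: 59.0
```

arm_command:
  steps:
    - {"grip":0,"tx":-0.006,"ty":0.04,"tz":0,"ax":0,"ay":0,"az":0}
    - {"grip":0,"tx":-0.014,"ty":0.09,"tz":0,"ax":0,"ay":0,"az":0}
    - {"grip":0,"tx":-0.022,"ty":0.14,"tz":0,"ax":0,"ay":0,"az":0}
    - {"grip":0,"tx":-0.03,"ty":0.19,"tz":0,"ax":0,"ay":0,"az":0}
    - {"grip":0,"tx":-0.034,"ty":0.22,"tz":0,"ax":0,"ay":0,"az":0}
    - {"grip":0,"tx":-0.034,"ty":0.227,"tz":0,"ax":0,"ay":0,"az":0}
    - {"grip":0,"tx":-0.034,"ty":0.227,"tz":0,"ax":0,"ay":0,"az":0}
    - {"grip":0,"tx":-0.034,"ty":0.227,"tz":0,"ax":0,"ay":0,"az":0}

```text
t: 5.38
tcp_pos: [0.5799, 0.2068, 0.2642]
ee_rot: [-0.0, -0.001, 1.0, -0.0]
wrist_force: [0.3, 0.2, -1.0]
opening: 0.0172
finger_force: 59.1
```

Run:
```python
from h import *
s=state();i=grab_frame('wrist')[:,:,::-1];print(s['tcp_pos'],s['ee_rot'],s['wrist_force'],s['opening']);cv2.imwrite('pics/w2.png',i)
c=cam('wrist',s);p=proj(c,[.515,.207,.118]).astype(int);print(p,proj(c,s['tcp_pos']+np.array([0,0,-.117])))
x,y=np.clip(p-[40,40],0,None)
o=np.zeros((600,800,3),np.uint8)
o[:384,:512]=i; 
o[:,:]=0; o[0:384,0:400]=i[:,56:456]; o[0:400,400:800]=cv2.resize(i[y:y+80,x:x+80],None,fx=5,fy=5,interpolation=2);print(x,y)
cv2.imwrite('pics/w2c.png',o)
```

```text
[0.57985536 0.20684567 0.26419596] [-1.36931999e-04 -9.32864749e-04  9.99999548e-01 -1.22903459e-04] [ 0.29674732  0.22742929 -1.0477343 ] 0.01718112351172724
[259 102] [259.56510636 186.83484742]
219 62
```

View pics/w2c.png

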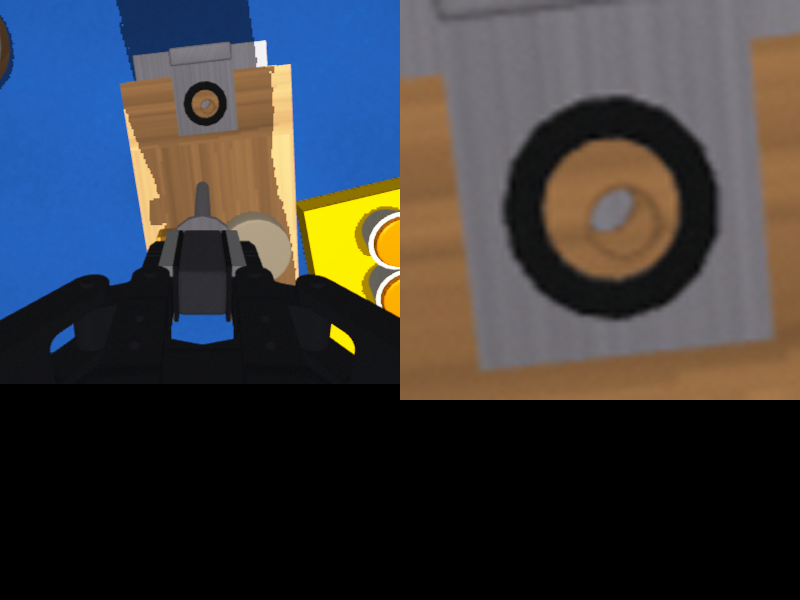

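The picture shows the washer ring centred at (261.3,103.4) with the upper board's hole lower right of it at about (264,106). The lower board's hole is up and left of that, and the pin tip is at about (258,187). I'll zoom in to refine these.

Run:
```python
import cv2,numpy as np
i=cv2.imread('pics/w2.png')
a=cv2.resize(i[85:121,243:279],(576,576),interpolation=cv2.INTER_LANCZOS4)
b=cv2.resize(i[172:216,250:266],(208,572),interpolation=cv2.INTER_LANCZOS4)
a=np.clip(cv2.convertScaleAbs(a,alpha=1.3),0,255)
o=np.zeros((600,800,3),np.uint8);o[:576,:576]=a;o[:572,590:798]=cv2.convertScaleAbs(b,alpha=1.5)
cv2.imwrite('pics/w2z.png',o)
```

```text
(no output)
```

View pics/w2z.png

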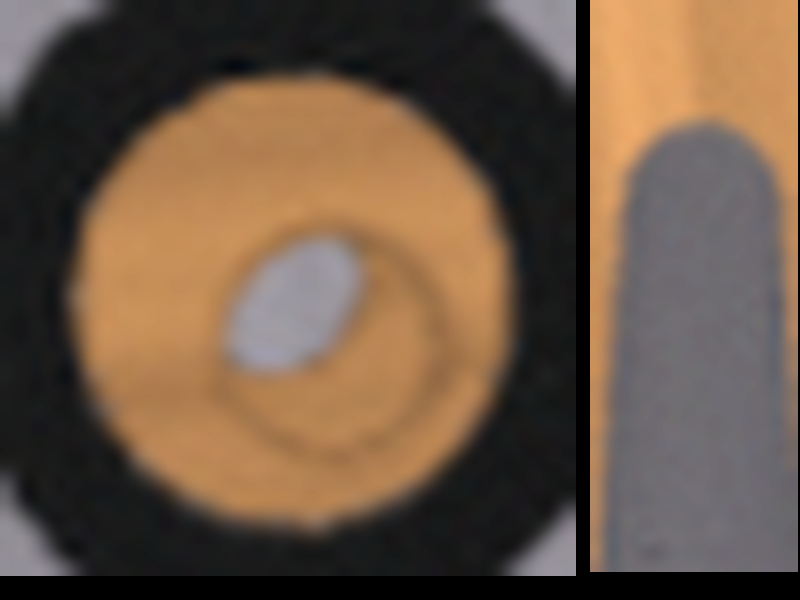

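The upper hole is at pixel (263.4,105.9), the washer hole at (260.9,103.3), the lower hole at about (259.2,101.8) and the tip at (258.3,186.8).

Run:
```python
from h import *
s=state();c=cam('wrist',s);tz=s['tcp_pos'][2]
tip=plane(c,(258.3,186.8),tz-.117)[0]
for n,p,z in(('washer',(260.9,103.25),.121),('upper',(263.4,105.9),.096),('lower',(259.2,101.8),.052)):
    w=plane(c,p,z)[0];print(n,w.round(4),'delta from tip mm',((w-tip)*1e3).round(1))
print('tip',tip.round(4),s['tcp_pos'].round(4))
```

```text
washer [0.516  0.2079 0.121 ] delta from tip mm [-63.9   2.  -26.3]
upper [0.5185 0.2103 0.096 ] delta from tip mm [-61.5   4.5 -51.3]
lower [0.5151 0.2067 0.052 ] delta from tip mm [-64.8   0.9 -95.3]
tip [0.5799 0.2058 0.1473] [0.5799 0.2068 0.2643]
```

arm_command:
  steps:
    - {"grip":0,"tx":0.03,"ty":0.0045,"tz":0,"ax":0,"ay":0,"az":0}
    - {"grip":0,"tx":0.0615,"ty":0.0045,"tz":0,"ax":0,"ay":0,"az":0}
    - {"grip":0,"tx":0.0615,"ty":0.0045,"tz":0,"ax":0,"ay":0,"az":0}
    - {"grip":0,"tx":0.0615,"ty":0.0045,"tz":0,"ax":0,"ay":0,"az":0}
    - {"grip":0,"tx":0.0615,"ty":0.0045,"tz":0.02,"ax":0,"ay":0,"az":0}
    - {"grip":0,"tx":0.0615,"ty":0.0045,"tz":0.035,"ax":0,"ay":0,"az":0}
    - {"grip":0,"tx":0.0615,"ty":0.0045,"tz":0.044,"ax":0,"ay":0,"az":0}
    - {"grip":0,"tx":0.0615,"ty":0.0045,"tz":0.044,"ax":0,"ay":0,"az":0}

```text
t: 6.42
tcp_pos: [0.5186, 0.212, 0.2198]
ee_rot: [-0.0, -0.001, 1.0, -0.0]
wrist_force: [0.0, -0.8, -1.7]
opening: 0.0173
finger_force: 59.1
```

arm_command:
  steps:
    - {"grip":0,"tx":0,"ty":0,"tz":0.003,"ax":0,"ay":0,"az":0}
    - {"grip":0,"tx":0,"ty":0,"tz":0.006,"ax":0,"ay":0,"az":0}
    - {"grip":0,"tx":0,"ty":0,"tz":0.009,"ax":0,"ay":0,"az":0}
    - {"grip":0,"tx":0,"ty":0,"tz":0.009,"ax":0,"ay":0,"az":0}

```text
t: 6.92
tcp_pos: [0.5183, 0.2122, 0.2112]
ee_rot: [-0.0, -0.001, 1.0, 0.0]
wrist_force: [0.0, 0.1, -0.9]
opening: 0.0174
finger_force: 59.1
```

No contact force, so the tip is entering the upper hole. I'll continue down gently.

arm_command:
  steps:
    - {"grip":0,"tx":0,"ty":0,"tz":0.002,"ax":0,"ay":0,"az":0}
    - {"grip":0,"tx":0,"ty":0,"tz":0.004,"ax":0,"ay":0,"az":0}
    - {"grip":0,"tx":0,"ty":0,"tz":0.004,"ax":0,"ay":0,"az":0}

```text
t: 7.3
tcp_pos: [0.5184, 0.2122, 0.2071]
ee_rot: [-0.0, -0.001, 1.0, -0.0]
wrist_force: [-0.5, -1.0, -1.6]
opening: 0.0172
finger_force: 59.1
```

arm_command:
  steps:
    - {"grip":0,"tx":0,"ty":0,"tz":0.002,"ax":0,"ay":0,"az":0}
    - {"grip":0,"tx":0,"ty":0,"tz":0.004,"ax":0,"ay":0,"az":0}
    - {"grip":0,"tx":0,"ty":0,"tz":0.004,"ax":0,"ay":0,"az":0}

```text
t: 7.68
tcp_pos: [0.5183, 0.2122, 0.2031]
ee_rot: [-0.0, -0.001, 1.0, -0.0]
wrist_force: [0.1, 0.3, -1.5]
opening: 0.0174
finger_force: 59.1
```

arm_command:
  steps:
    - {"grip":0,"tx":0,"ty":0,"tz":0.004,"ax":0,"ay":0,"az":0}
    - {"grip":0,"tx":0,"ty":0,"tz":0.008,"ax":0,"ay":0,"az":0}
    - {"grip":0,"tx":0,"ty":0,"tz":0.012,"ax":0,"ay":0,"az":0}
    - {"grip":0,"tx":0,"ty":0,"tz":0.012,"ax":0,"ay":0,"az":0}

```text
t: 8.18
tcp_pos: [0.5182, 0.2122, 0.1909]
ee_rot: [-0.0, -0.001, 1.0, -0.0]
wrist_force: [-0.3, 0.0, -1.9]
opening: 0.0169
finger_force: 59.1
```

arm_command:
  steps:
    - {"grip":0,"tx":0,"ty":0,"tz":0.005,"ax":0,"ay":0,"az":0}
    - {"grip":0,"tx":0,"ty":0,"tz":0.01,"ax":0,"ay":0,"az":0}
    - {"grip":0,"tx":0,"ty":0,"tz":0.013,"ax":0,"ay":0,"az":0}
    - {"grip":0,"tx":0.001,"ty":-0.001,"tz":0.013,"ax":0,"ay":0,"az":0}
    - {"grip":0,"tx":0.002,"ty":-0.002,"tz":0.013,"ax":0,"ay":0,"az":0}
    - {"grip":0,"tx":0.003,"ty":-0.003,"tz":0.013,"ax":0,"ay":0,"az":0}
    - {"grip":0,"tx":0.0034,"ty":-0.0036,"tz":0.013,"ax":0,"ay":0,"az":0}
    - {"grip":0,"tx":0.0034,"ty":-0.0036,"tz":0.013,"ax":0,"ay":0,"az":0}

```text
t: 9.18
tcp_pos: [0.5151, 0.2086, 0.1784]
ee_rot: [0.0, -0.001, 1.0, 0.0]
wrist_force: [1.6, 1.2, -0.9]
opening: 0.0172
finger_force: 59.0
```

arm_command:
  steps:
    - {"grip":0,"tx":0,"ty":0,"tz":0.003,"ax":0,"ay":0,"az":0}
    - {"grip":0,"tx":0,"ty":0,"tz":0.006,"ax":0,"ay":0,"az":0}
    - {"grip":0,"tx":0,"ty":0,"tz":0.008,"ax":0,"ay":0,"az":0}
    - {"grip":0,"tx":0,"ty":0,"tz":0.008,"ax":0,"ay":0,"az":0}

```text
t: 9.68
tcp_pos: [0.5149, 0.2086, 0.17]
ee_rot: [-0.0, -0.001, 1.0, -0.0]
wrist_force: [0.8, 1.0, -1.8]
opening: 0.017
finger_force: 59.2
```

arm_command:
  steps:
    - {"grip":0,"tx":0,"ty":0,"tz":0.001,"ax":0,"ay":0,"az":0}
    - {"grip":0,"tx":0,"ty":0,"tz":0.001,"ax":0,"ay":0,"az":0}

```text
t: 9.93
tcp_pos: [0.515, 0.2086, 0.1692]
ee_rot: [-0.0, -0.001, 1.0, -0.0]
wrist_force: [0.1, 1.3, -1.8]
opening: 0.0176
finger_force: 59.2
```

arm_command:
  steps:
    - {"grip":0,"tx":0,"ty":0,"tz":0.001,"ax":0,"ay":0,"az":0}
    - {"grip":0,"tx":0,"ty":0,"tz":0.002,"ax":0,"ay":0,"az":0}
    - {"grip":0,"tx":0,"ty":0,"tz":0.002,"ax":0,"ay":0,"az":0}

```text
t: 10.3
tcp_pos: [0.515, 0.2086, 0.1672]
ee_rot: [-0.0, -0.001, 1.0, -0.0]
wrist_force: [0.0, 0.1, -1.6]
opening: 0.0169
finger_force: 59.2
```

arm_command:
  steps:
    - {"grip":0,"tx":0,"ty":0,"tz":0.001,"ax":0,"ay":0,"az":0}
    - {"grip":0,"tx":0,"ty":0,"tz":0.0015,"ax":0,"ay":0,"az":0}
    - {"grip":0,"tx":0,"ty":0,"tz":0.0015,"ax":0,"ay":0,"az":0}

```text
t: 10.68
tcp_pos: [0.515, 0.2086, 0.1657]
ee_rot: [-0.0, -0.001, 1.0, -0.0]
wrist_force: [0.5, 0.9, -1.4]
opening: 0.0172
finger_force: 59.2
```

arm_command:
  steps:
    - {"grip":0,"tx":0,"ty":0,"tz":0.002,"ax":0,"ay":0,"az":0}
    - {"grip":0,"tx":0,"ty":0,"tz":0.004,"ax":0,"ay":0,"az":0}
    - {"grip":0,"tx":0,"ty":0,"tz":0.004,"ax":0,"ay":0,"az":0}

```text
t: 11.05
tcp_pos: [0.515, 0.2086, 0.1616]
ee_rot: [-0.0, -0.001, 1.0, -0.0]
wrist_force: [0.6, -0.1, -2.2]
opening: 0.0171
finger_force: 59.2
```

arm_command:
  steps:
    - {"grip":0,"tx":0,"ty":0,"tz":0.002,"ax":0,"ay":0,"az":0}
    - {"grip":0,"tx":0,"ty":0,"tz":0.004,"ax":0,"ay":0,"az":0}
    - {"grip":0,"tx":0,"ty":0,"tz":0.006,"ax":0,"ay":0,"az":0}
    - {"grip":0,"tx":0,"ty":0,"tz":0.006,"ax":0,"ay":0,"az":0}

```text
t: 11.55
tcp_pos: [0.515, 0.2086, 0.1556]
ee_rot: [-0.0, -0.001, 1.0, 0.0]
wrist_force: [0.5, 1.5, -1.2]
opening: 0.0173
finger_force: 59.2
```

arm_command:
  steps:
    - {"grip":0,"tx":-0.0009,"ty":0.0008,"tz":0,"ax":0,"ay":0,"az":0}
    - {"grip":0,"tx":-0.0009,"ty":0.0008,"tz":0.002,"ax":0,"ay":0,"az":0}
    - {"grip":0,"tx":-0.0009,"ty":0.0008,"tz":0.004,"ax":0,"ay":0,"az":0}
    - {"grip":0,"tx":-0.0009,"ty":0.0008,"tz":0.004,"ax":0,"ay":0,"az":0}

```text
t: 12.05
tcp_pos: [0.5158, 0.2093, 0.1516]
ee_rot: [-0.0, -0.001, 1.0, -0.0]
wrist_force: [-1.7, -1.2, -0.8]
opening: 0.0171
finger_force: 59.1
```

arm_command:
  steps:
    - {"grip":0,"tx":0,"ty":0,"tz":0.001,"ax":0,"ay":0,"az":0}
    - {"grip":0,"tx":0,"ty":0,"tz":0.0015,"ax":0,"ay":0,"az":0}
    - {"grip":0,"tx":0,"ty":0,"tz":0.0015,"ax":0,"ay":0,"az":0}

```text
t: 12.42
tcp_pos: [0.5159, 0.2094, 0.1503]
ee_rot: [0.0, -0.001, 1.0, -0.0]
wrist_force: [-0.7, -1.5, -0.6]
opening: 0.0173
finger_force: 59.1
```

arm_command:
  steps:
    - {"grip":0,"tx":0,"ty":0,"tz":0.0005,"ax":0,"ay":0,"az":0}
    - {"grip":0,"tx":0,"ty":0,"tz":0.0005,"ax":0,"ay":0,"az":0}

```text
t: 12.68
tcp_pos: [0.5159, 0.2094, 0.1498]
ee_rot: [0.0, -0.001, 1.0, 0.0]
wrist_force: [-1.6, -1.2, -1.0]
opening: 0.0177
finger_force: 59.1
```

arm_command:
  steps:
    - {"grip":0,"tx":0,"ty":0,"tz":0.0007,"ax":0,"ay":0,"az":0}
    - {"grip":0,"tx":0,"ty":0,"tz":0.0007,"ax":0,"ay":0,"az":0}

```text
t: 12.92
tcp_pos: [0.5159, 0.2094, 0.149]
ee_rot: [-0.0, -0.001, 1.0, 0.0]
wrist_force: [-1.1, -1.1, -1.1]
opening: 0.0172
finger_force: 59.1
```

arm_command:
  steps:
    - {"grip":0,"tx":0,"ty":0,"tz":0.0007,"ax":0,"ay":0,"az":0}
    - {"grip":0,"tx":0,"ty":0,"tz":0.0007,"ax":0,"ay":0,"az":0}

```text
t: 13.18
tcp_pos: [0.5159, 0.2094, 0.1483]
ee_rot: [-0.0, -0.001, 1.0, 0.0]
wrist_force: [-1.2, -1.8, -1.8]
opening: 0.0172
finger_force: 59.1
```

arm_command:
  steps:
    - {"grip":0,"tx":0,"ty":0,"tz":0.0008,"ax":0,"ay":0,"az":0}
    - {"grip":0,"tx":0,"ty":0,"tz":0.0008,"ax":0,"ay":0,"az":0}

```text
t: 13.42
tcp_pos: [0.516, 0.2094, 0.1475]
ee_rot: [0.0, -0.001, 1.0, 0.0]
wrist_force: [0.0, -1.9, -1.8]
opening: 0.0174
finger_force: 59.1
```

arm_command:
  steps:
    - {"grip":0,"tx":0,"ty":0,"tz":0.001,"ax":0,"ay":0,"az":0}
    - {"grip":0,"tx":0,"ty":0,"tz":0.002,"ax":0,"ay":0,"az":0}
    - {"grip":0,"tx":0,"ty":0,"tz":0.002,"ax":0,"ay":0,"az":0}

```text
t: 13.8
tcp_pos: [0.5159, 0.2094, 0.1455]
ee_rot: [-0.0, -0.001, 1.0, 0.0]
wrist_force: [-0.9, -1.3, -1.0]
opening: 0.0177
finger_force: 59.1
```

arm_command:
  steps:
    - {"grip":0,"tx":0,"ty":0,"tz":0.001,"ax":0,"ay":0,"az":0}
    - {"grip":0,"tx":0,"ty":0,"tz":0.002,"ax":0,"ay":0,"az":0}
    - {"grip":0,"tx":0,"ty":0,"tz":0.003,"ax":0,"ay":0,"az":0}
    - {"grip":0,"tx":0,"ty":0,"tz":0.003,"ax":0,"ay":0,"az":0}

```text
t: 14.3
tcp_pos: [0.5159, 0.2094, 0.1425]
ee_rot: [-0.0, -0.001, 1.0, -0.0]
wrist_force: [-0.3, -1.3, -1.3]
opening: 0.0175
finger_force: 59.1
```

In the socket with no contact force. I'll lower it toward the washer.

arm_command:
  steps:
    - {"grip":0,"tx":0,"ty":0,"tz":0.002,"ax":0,"ay":0,"az":0}
    - {"grip":0,"tx":0,"ty":0,"tz":0.004,"ax":0,"ay":0,"az":0}
    - {"grip":0,"tx":0,"ty":0,"tz":0.006,"ax":0,"ay":0,"az":0}
    - {"grip":0,"tx":0,"ty":0,"tz":0.008,"ax":0,"ay":0,"az":0}
    - {"grip":0,"tx":0,"ty":0,"tz":0.008,"ax":0,"ay":0,"az":0}

```text
t: 14.92
tcp_pos: [0.5159, 0.2094, 0.1344]
ee_rot: [-0.0, -0.001, 1.0, 0.0]
wrist_force: [-0.6, -1.5, -1.7]
opening: 0.0175
finger_force: 59.1
```

arm_command:
  steps:
    - {"grip":0,"tx":0,"ty":0,"tz":0.001,"ax":0,"ay":0,"az":0}
    - {"grip":0,"tx":0,"ty":0,"tz":0.002,"ax":0,"ay":0,"az":0}
    - {"grip":0,"tx":0,"ty":0,"tz":0.002,"ax":0,"ay":0,"az":0}

```text
t: 15.3
tcp_pos: [0.5159, 0.2094, 0.1325]
ee_rot: [-0.0, -0.001, 1.0, 0.0]
wrist_force: [-1.2, -1.1, -1.2]
opening: 0.0172
finger_force: 59.1
```

arm_command:
  steps:
    - {"grip":0,"tx":0,"ty":0,"tz":0.001,"ax":0,"ay":0,"az":0}
    - {"grip":0,"tx":0,"ty":0,"tz":0.0015,"ax":0,"ay":0,"az":0}
    - {"grip":0,"tx":0,"ty":0,"tz":0.0015,"ax":0,"ay":0,"az":0}

```text
t: 15.68
tcp_pos: [0.5159, 0.2094, 0.1311]
ee_rot: [0.0, -0.001, 1.0, 0.0]
wrist_force: [-1.2, -0.8, -1.3]
opening: 0.0175
finger_force: 59.1
```

arm_command:
  steps:
    - {"grip":0,"tx":0,"ty":0,"tz":0.001,"ax":0,"ay":0,"az":0}
    - {"grip":0,"tx":0,"ty":0,"tz":0.001,"ax":0,"ay":0,"az":0}

```text
t: 15.92
tcp_pos: [0.516, 0.2094, 0.1301]
ee_rot: [0.0, -0.001, 1.0, 0.0]
wrist_force: [-2.4, -2.6, 1.2]
opening: 0.0173
finger_force: 59.2
```

The collar touches the washer at about 3 N. Releasing now.

arm_command:
  steps:
    - {"grip":30,"tx":0,"ty":0,"tz":0,"ax":0,"ay":0,"az":0}
    - {"grip":60,"tx":0,"ty":0,"tz":0,"ax":0,"ay":0,"az":0}
    - {"grip":80,"tx":0,"ty":0,"tz":0,"ax":0,"ay":0,"az":0}
    - {"grip":80,"tx":0,"ty":0,"tz":0,"ax":0,"ay":0,"az":0}
    - {"grip":80,"tx":0,"ty":0,"tz":0,"ax":0,"ay":0,"az":0}

```text
t: 16.55
tcp_pos: [0.516, 0.2094, 0.1301]
ee_rot: [0.0, -0.001, 1.0, 0.0]
wrist_force: [-0.3, -0.8, -0.2]
opening: 0.0686
finger_force: 0.0
```

arm_command:
  steps:
    - {"grip":80,"tx":0,"ty":0,"tz":-0.02,"ax":0,"ay":0,"az":0}
    - {"grip":80,"tx":0,"ty":0,"tz":-0.06,"ax":0,"ay":0,"az":0}
    - {"grip":80,"tx":0,"ty":0,"tz":-0.1,"ax":0,"ay":0,"az":0}
    - {"grip":80,"tx":0,"ty":0,"tz":-0.13,"ax":0,"ay":0,"az":0}
    - {"grip":80,"tx":0,"ty":0,"tz":-0.13,"ax":0,"ay":0,"az":0}
    - {"grip":80,"tx":0,"ty":0,"tz":-0.13,"ax":0,"ay":0,"az":0}

```text
t: 17.3
tcp_pos: [0.5157, 0.2094, 0.2593]
ee_rot: [-0.0, -0.001, 1.0, -0.0]
wrist_force: [0.2, 0.4, -0.3]
opening: 0.0682
finger_force: 0.0
```

Run:
```python
from h import *
w=grab_frame('wrist')[:,:,::-1];s=grab_frame('scene')[:,:,::-1]
o=np.zeros((384,800,3),np.uint8);o[:,:400]=w[:,56:456];o[:,400:]=cv2.resize(s[130:226,330:430],(400,384),interpolation=2)
cv2.imwrite('pics/end.png',o);print(state()['tcp_pos'],state()['wrist_force'])
```

```text
[0.51550862 0.20929753 0.25900009] [-0.5399636   0.28691559  0.41517771]
```

View pics/end.png

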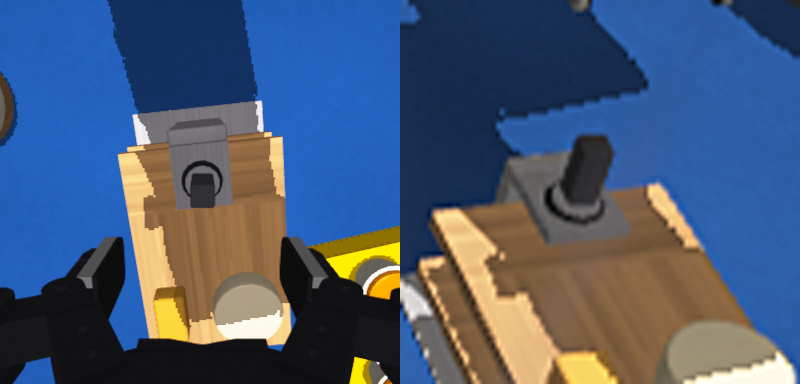

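The pin stands home with its collar on the black washer: handle at about (202,188) in the left half of the picture. The gripper is clear of it.

```bash
python3 -c "
from plant import *
print(close_job())"
```

```text
the job is handed in; nothing more can be done
None
```

The pin is lowered through the top lug, both boards and the middle lug into the base socket, collar on the washer, and released; the job was handed in at about 17 s, and the hand-in call gave no verdict.

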